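# Release the rinsed sleeve through its rocker gate

### The job

Two rinsed plastic parts wait on the sloping chute, each behind its own gate: a plain straight sleeve and a spool with a narrow waist. With the fingertips, gently press down the pad of the rocking lever beside the sleeve's lane so that its gate lifts and the sleeve rolls down into the draining basket, then let the lever come back up so that the gate is shut again. Leave the spool waiting behind its shut gate, do not touch either part, and do not disturb the bottle, the beaker or the brush.

Things in the scene. Friction and masses are not known exactly. Their poses are not given: they have to be found in the camera images.
- chute: fixed grey two-lane chute on a steel base plate 260 x 320 x 8 mm, yaw within 0.4 rad; origin under the plate's middle, on the bench. Own +x is downhill, away from the robot; +y is the left lane, -y the right (seen from the robot). Lanes 64 mm wide, middles at y = +35.5 and -35.5 mm, sloping 0.22 rad. Highest fixed point 135 mm above the bench, at the uphill end
- rocker_left (a joint): tilt of the left lane's rocking lever, rad: 0 = gate shut (rest), 0.5 = pad fully down, gate fully up (stop). Hinge axis level, across the lanes, 105 mm above the bench at the chute's x = 0, y = +90 mm. A spring returns it to 0 when let go; pressing takes 2 N at first, 5 to 6 N fully down. A part can pass under the gate from about 0.35 rad, and is in the basket about 1 s later
- rocker_right (a joint): the same for the right lane's lever, its hinge at the chute's y = -90 mm
- pad_left (a point): middle of the top of the left lever's white plastic pad, 48 mm (along the lever) x 50 x 6 mm, at the uphill end nearest the robot, 74 mm from the hinge axis, at the chute's y = +105 mm. At rest about 128 mm above the bench, its outer end tilted up 0.25 rad; fully pressed about 36 mm lower, tilted 0.25 rad the other way, on a rubber-tipped stop post
- pad_right (a point): the same for the right lever's pad, at the chute's y = -105 mm
- gate_left (a point): middle of the lower edge of the left gate, an open aluminium frame 60 x 30 x 4 mm (two legs and a lower bar) hanging across the left lane from the lever's other end, 85 mm downhill of the hinge; shut, it stands 5 mm above the lane floor; fully up, about 45 mm higher
- gate_right (a point): the same for the right gate
- sleeve: the part to release: white plastic plain straight cylinder 34 mm diameter, 56 mm long, about 60 g, with dark bore ends; loose, lying across a lane and leaning on its gate. Origin at its middle, own y along its axis. It may wait in either lane
- spool: the part to leave: white plastic spool, 56 mm long, two flanges 34 mm diameter and 9 mm thick, waist 18 mm diameter, about 60 g; waits in the other lane. Origin at its middle, own y along its axis
- basket: white draining basket with dark slots in its floor, fixed at the foot of the chute below both lanes, 160 x 200 mm and 55 mm high (28 mm on the uphill side, under the chute's lip), walls and floor 5 mm; origin under its middle, on the bench
- rinse_bottle: white closed plastic bottle, 60 mm diameter, 150 mm high, loose, standing to the left of the chute; origin under its middle. Leave alone
- beaker: grey plastic cup, 68 mm wide at the rim, 80 mm high, loose, standing to the right of the chute; origin under its middle. Leave alone
- brush: hand brush lying flat on the bench to the right of the chute, loose; origin under its middle, 200 mm long, handle towards its own -x. Leave alone
Not all that is in view belongs to the job. Leave any brown look-alike of the sleeve alone.

How it is judged:
By the outcome, as a careful person would: the job done as asked, in the order asked, and still so for the second after the job is handed in, with the robot touching nothing.
It also fails if it takes over 32 s, if anything falls off the work surface, if the arm or the gripper's body presses on something with over 40 N, if the wrist force passes 120 N, or if a joint passes its speed limit or range.

### The arm

A 6-joint arm with a two-finger parallel gripper is mounted at the origin on the work surface. World frame = base frame: x ahead of the robot, y to its left, z up, the work surface at z = 0. Lengths are in m, angles in rad, forces in N, time in s.
With the tool pointing down it reaches from about 0.325 to 0.875 m from the base axis. Payload 4.4 kg.
Tool frame: the origin (TCP) lies on the centre line of the jaws, within the pads' length; the fingertips stand 14 mm ahead of it and the grasp point (between the pads) lies 5 mm behind it; z points along the fingers, y is the direction in which the jaws open and shut (so a half turn about z gives the same grasp; the last joint's range is limited). The gripper opens to 85 mm and grips with 20 to 120 N. Pads are 22 mm wide; open, the fingers measure 114 mm over their backs; the gripper's body (76 mm by 85 mm) begins 54 mm behind the grasp point. The pads swing forward as they close: fully open they stand 13 mm farther back than shut.
Start: joints at [0.965, 0.207, 1.542, -0, 1.393, -0.15], TCP at [0.253, 0.516, 0.245] pointing down, gripper open.
Joint ranges: [-2.73, 2.73], [-0.86, 2.22], [0.23, 2.46], [-1.11, 4.25], [0.08, 2.63], [-2.82, 2.82]. Speed limits (rad/s): [2.79, 2.79, 3.14, 3.14, 3.14, 3.14].

### API

Orientations are given as a unit quaternion [w, x, y, z].
In Python, from rig import bot gives the robot as it stands. The module is installed in compiled form; this text tells all that it offers. Calls block until the motion is done:
- bot.move_to(position, orientation): joint-space move of the TCP to a pose.
- bot.move_linear(position, rate=0.15, rotation=None, contact_N=None): straight line of the TCP; rotation=None keeps the orientation; rate is the mean speed in m/s. With contact_N (N) it stops when the force on the tool has changed by that much, and returns True; else False.
- bot.move_j(angles): joint-space move.
- bot.command_gripper(opening, f_grip=None): finger opening in m; f_grip is the grip in N (None keeps the last); returns when the fingers have stopped.
- bot.hold(seconds).
- bot.solve_ik(position, orientation): joint angles nearest the present ones, or None.
- bot.get_state(): the state.
- bot.read_camera(name): name is "scene" or "top"; returns a dict with "frame" (384x512x3 uint8, red, green, blue), "fx", "fy", "cx", "cy" (pixels), "k1" (the pictures are not rectified: a ray, as slopes to the right and down, at radius r is drawn at 1 + k1 r^2 times it, then the intrinsics apply), "xyz" and "attitude" of the camera in the world. Camera axes: x right, y up, looking along -z (the intrinsics and any distortion apply to the point x, -y, -z); pixel columns grow to the right and rows downward; lengths in m; the calibration is good to about 2 mm. A picture is of the moment at which its call begins. There is no depth.
A pose or a line that the arm cannot do raises bot.IKError and nothing moves.
- bot.sign_off(): hands the job in, once; it reports no verdict.
The state is a dict: "time_s": time; "qpos": joint angles; "joint_vel": joint speeds; "effort": joint torques, N m; "tool_pos": TCP position; "tool_rot": TCP orientation; "wrist_force": force on the tool from outside, world axes, zero at the start; "moment": the same for the moment, N m; "opening": finger opening in m.
Only numpy, scipy, OpenCV 4.12 (cv2) and the standard library are available. Lean on these libraries where they do the work, as an engineer would, in place of code of your own. Each camera call takes 0.05 s, during which the arm holds its last target. There are 200 camera calls.

## Working session

There is one attempt and no reset: what is moved stays moved. The work goes in short steps, each a Python script; the robot and the scene stay as the last script left them, time stands still between calls to the robot, and variables do not carry over. Pictures are saved under pics/ and viewed, about 8 in all and at most 12, crops included, and the job is handed in when it is done.

```bash
mkdir -p pics; cat > h.py <<'E'
import numpy as np, cv2
from scipy.spatial.transform import Rotation as R
from rig import bot
def cam(name, save=None):
    c=bot.read_camera(name)
    if save: cv2.imwrite('pics/'+save,c['frame'][:,:,::-1])
    return c
def rot(c):
    a=np.array(c['attitude'],float)
    return a if a.shape==(3,3) else R.from_quat(a[[1,2,3,0]]).as_matrix()
def K(c): return np.array([[c['fx'],0,c['cx']],[0,c['fy'],c['cy']],[0,0,1.]])
def D(c): return np.array([c['k1'],0,0,0,0.])
F=np.diag([1,-1,-1.])
def px2z(c,uv,z):
    p=cv2.undistortPoints(np.array(uv,float).reshape(-1,1,2),K(c),D(c))[:,0]
    d=np.c_[p,np.ones(len(p))]@F@rot(c).T
    o=np.array(c['xyz']); return o+d*((z-o[2])/d[:,2])[:,None]
def proj(c,P):
    q=(np.array(P,float).reshape(-1,3)-c['xyz'])@rot(c)@F
    return cv2.projectPoints(q,np.zeros(3),np.zeros(3),K(c),D(c))[0][:,0]
E
python3 - <<'E'
from h import *
for n in('scene','top'):
    c=cam(n,n+'0.png'); print(n,c['xyz'],c['attitude'],c['fx'],c['k1'])
    cv2.imwrite(f'pics/{n}0b.png',cv2.resize(c['frame'][:,:,::-1],(800,600),interpolation=cv2.INTER_CUBIC))
print(bot.get_state())
E
```

```text
scene [0.92227842 0.43115435 0.92513079] [0.29810822 0.09444406 0.26684918 0.91159383] 431.53770755363206 -0.11578018256126063
top [4.88125846e-01 5.59510515e-04 1.25013509e+00] [-0.70593917 -0.02902755  0.03481428  0.70682053] 411.85333795058386 -0.10845517281928872
{'time_s': 0.1, 'qpos': array([ 9.64498788e-01,  2.07387410e-01,  1.54282351e+00, -9.22094640e-06,
        1.39354304e+00, -1.50485446e-01]), 'joint_vel': array([ 0.00054249, -0.0014676 , -0.00272852, -0.0002895 ,  0.00144234,
        0.00066808]), 'effort': array([-6.86326712e-04, -3.84096229e+01, -2.92548931e+01, -3.46221195e-04,
        4.92883672e-03, -4.12312863e-05]), 'tool_pos': array([0.25272742, 0.51573279, 0.2442061 ]), 'tool_rot': array([-3.95003986e-04,  2.25937284e-01,  9.74141250e-01, -1.00588090e-03]), 'wrist_force': array([0.79540778, 0.25330949, 0.06100448]), 'moment': array([0.03732739, 0.03222269, 0.04167025]), 'opening': 0.08548590552139704}
```

View pics/scene0b.png

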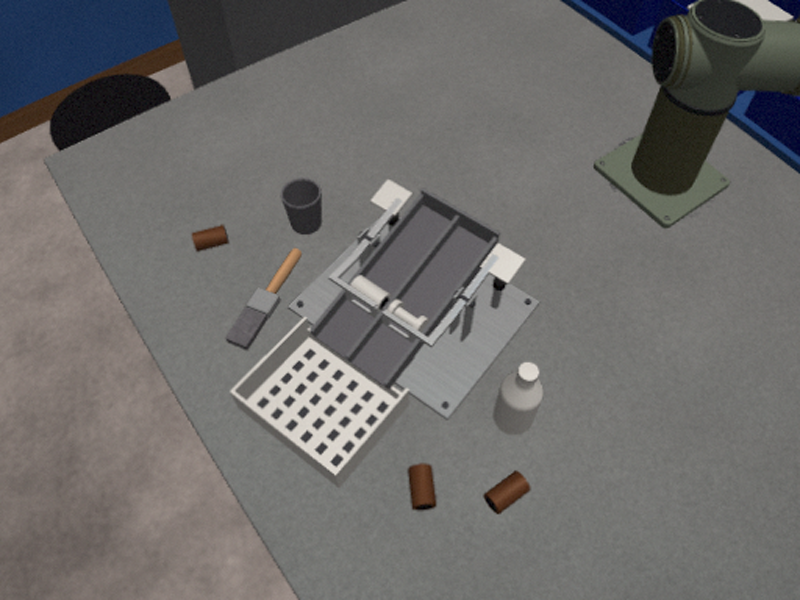

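View pics/top0b.png

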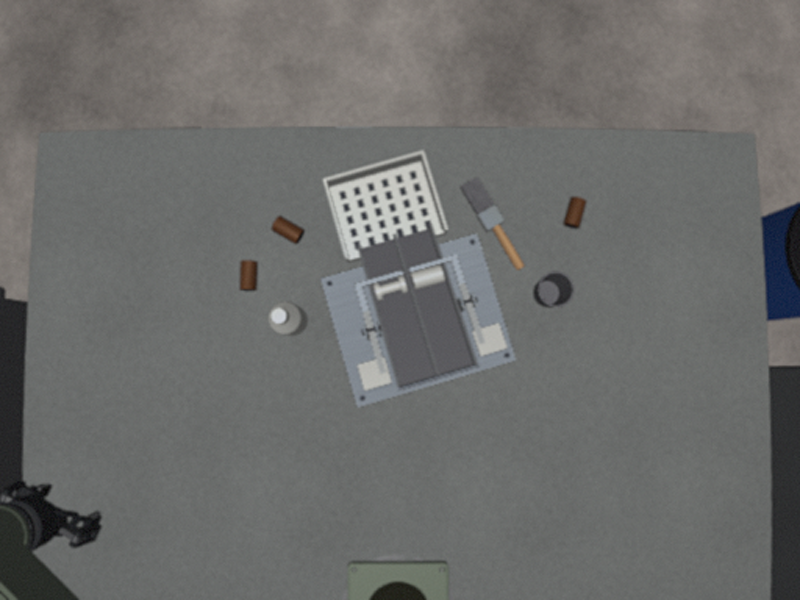

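The top view shows a waisted part in the left lane at about (390,288) in 800-px coordinates, and a straight cylinder in the right lane at (428,277). The pads are at (375,375) on the left and (490,339) on the right.

Candidates for the sleeve:
- White cylinder, right lane (428,277)
- White spool, left lane (390,288)
- Brown decoys at (288,230), (248,275) and (575,212)

By the description, the sleeve is the one in the right lane. I'll check that in a crop and measure the chute pose.

```bash
python3 - <<'E'
from h import *
from scipy.optimize import least_squares
c=cam('top'); s=cam('scene')
# white pads by mask
def blobs(f,x0,y0,x1,y1):
    g=f.astype(int); m=((g.min(2)>150)).astype(np.uint8); mm=np.zeros_like(m); mm[y0:y1,x0:x1]=m[y0:y1,x0:x1]
    n,l,st,ce=cv2.connectedComponentsWithStats(mm)
    return [(ce[i].round(1),st[i]) for i in range(1,n) if st[i,4]>40]
bt=blobs(c['frame'],220,195,340,260); bs=blobs(s['frame'],230,110,345,185)
for b in bt+bs: print(b)
scr=np.array([(329,283),(473,241),(508,355),(362,398)])*.64
W=px2z(c,scr,.008)[:,:2]; print('screws',W.round(3))
ctr=W.mean(0); d=(W[0]-W[3])+(W[1]-W[2]); yaw=np.arctan2(d[1],d[0]); print('plate',ctr,yaw)
Rz=lambda a:np.array([[np.cos(a),-np.sin(a)],[np.sin(a),np.cos(a)]])
for sy in(1,-1):
    p=ctr+Rz(yaw)@[-.074,sy*.105]; P=[*p,.128]; print('pad pred',sy,p.round(4),proj(c,P),proj(s,P))
f1=c['frame'][160:200,225:300,::-1]; f2=s['frame'][165:215,215:285,::-1]
cv2.imwrite('pics/crop1.png',np.hstack([cv2.resize(f,(400,300),interpolation=cv2.INTER_CUBIC) for f in(f1,f2)]))
E
```

```text
(array([312.5, 215.9]), array([301, 198,  24,  30, 330], dtype=int32))
(array([239.3, 236.9]), array([229, 213,  22,  37, 352], dtype=int32))
(array([248.4, 129.1]), array([236, 115,  28,  37, 411], dtype=int32))
(array([319.2, 169.3]), array([299, 156,  37,  29, 466], dtype=int32))
(array([234.2, 181.4]), array([230, 176,  13,   9,  65], dtype=int32))
screws [[ 0.629  0.135]
 [ 0.712 -0.146]
 [ 0.489 -0.212]
 [ 0.407  0.07 ]]
plate [ 0.55937791 -0.03848507] 0.28508819330872304
pad pred 1 [0.4588 0.0415] [[239.68091724 238.5625197 ]] [[320.96295723 168.10007561]]
pad pred -1 [ 0.5179 -0.1601] [[313.59685526 216.61604306]] [[249.3124766  125.91105842]]
```

View pics/crop1.png

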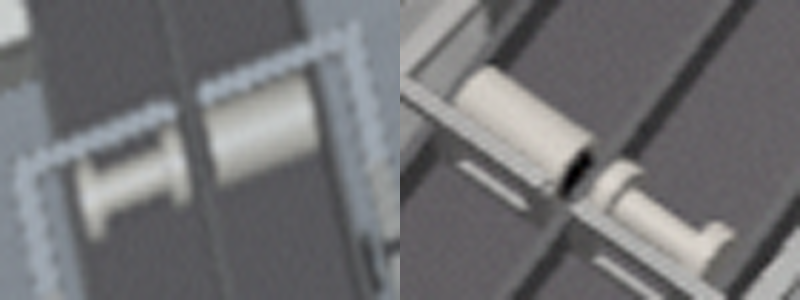

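The crop confirms a plain cylinder with a dark bore in the right lane and a waisted spool in the left lane, so I press the right pad. The predicted pad pixels agree with the masks to within 1–3 px.

```bash
python3 - <<'E'
from h import *
yaw=.285; ctr=np.array([.5594,-.0385]); Rz=np.array([[np.cos(yaw),-np.sin(yaw)],[np.sin(yaw),np.cos(yaw)]])
p=ctr+Rz@[-.075,-.106]
best=None
for a in(yaw,yaw+np.pi):
    q=(R.from_euler('z',a)*R.from_euler('x',np.pi)).as_quat()[[3,0,1,2]]
    j=bot.solve_ik([*p,.22],q)
    if j is not None:
        k=np.abs(np.array(j)-bot.get_state()['qpos']).max(); print(a,np.round(j,2))
        if best is None or k<best[0]: best=(k,q)
q=best[1]
bot.command_gripper(0.0,20)
bot.move_to([*p,.22],q)
bot.move_linear([*p,.165])
s=bot.get_state(); print(s['time_s'],s['tool_pos'],s['wrist_force'],s['opening'])
for n in('scene','top'):
    c=cam(n); u,v=proj(c,[*p,.128])[0].astype(int)
    f=c['frame'][max(0,v-65):v+55,u-80:u+80,::-1]; cv2.imwrite(f'pics/a_{n}.png',cv2.resize(f,(400,300),interpolation=cv2.INTER_CUBIC))
cv2.imwrite('pics/a.png',np.hstack([cv2.imread(f'pics/a_{n}.png') for n in('scene','top')]))
E
```

```text
0.285 [-0.46  0.16  1.65 -0.    1.33  0.82]
3.4265926535897933 [-0.46  0.16  1.65  0.    1.33 -2.32]
4.0583 [ 0.51737684 -0.16098886  0.16500684] [0.18721117 0.39319636 0.32628572] -8.775057122771614e-06
```

View pics/a.png

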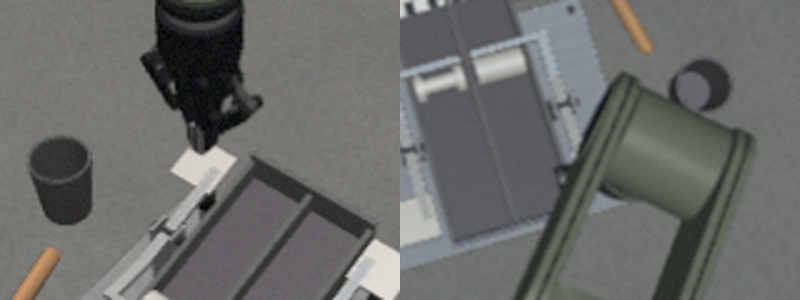

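The fingertips hang above the right pad with nothing nearby. Next I descend to contact, press in monitored steps, wait for the sleeve and release.

```bash
cat > press.py <<'E'
from h import *
s=bot.get_state(); p=s['tool_pos'][:2].copy(); f0=s['wrist_force'][2]
hit=bot.move_linear([*p,.125],rate=.03,contact_N=1.5)
s=bot.get_state(); z0=s['tool_pos'][2]; print('hit',hit,z0,s['wrist_force'].round(2),s['time_s'])
if hit and .135<z0<.156:
    z=z0; 
    for d in(.012,.024,.030,.033):
        st=bot.move_linear([*p,z0-d],rate=.04,contact_N=7)
        s=bot.get_state(); print(d,st,s['tool_pos'].round(4),s['wrist_force'].round(2))
        if st or s['wrist_force'][2]-f0>9: break
    bot.hold(.3)
    c=cam('scene'); cv2.imwrite('pics/b0.png',c['frame'][:,:,::-1])
    bot.hold(1.2)
    s=bot.get_state(); print(s['time_s'],s['wrist_force'].round(2))
    c=cam('scene'); cv2.imwrite('pics/b1.png',cv2.resize(c['frame'][90:310,140:360,::-1],(600,600),interpolation=cv2.INTER_CUBIC))
E
python3 press.py
```

```text
hit True 0.14060762508910885 [-0.19 -0.67  0.82] 4.975
0.012 False [ 0.5181 -0.1614  0.128 ] [ 0.69 -0.44  0.3 ]
0.024 False [ 0.5187 -0.1618  0.1169] [-0.29 -0.42  2.9 ]
0.03 False [ 0.5188 -0.1617  0.1109] [0.93 0.45 4.19]
0.033 False [ 0.5188 -0.1617  0.108 ] [1.81 1.5  3.55]
7.9917 [ 2.17 -0.49  4.49]
```

View pics/b1.png

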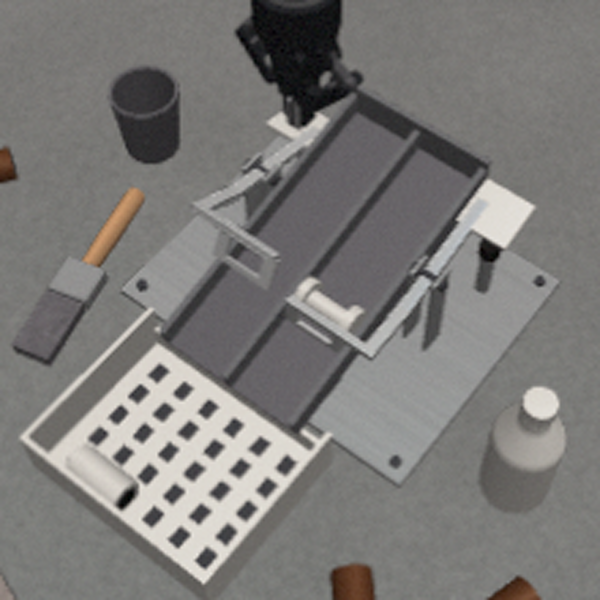

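The right gate is up and the sleeve is already in the basket at crop (100,475). The spool still waits at (330,305) behind its shut gate. Next I let the lever up slowly and retreat.

```bash
python3 - <<'E'
from h import *
p=bot.get_state()['tool_pos']
bot.move_linear([p[0],p[1],.16],rate=.05)
bot.move_linear([p[0],p[1],.24])
bot.hold(.5)
s=bot.get_state(); print(s['time_s'],s['tool_pos'].round(3),s['wrist_force'].round(2))
c=cam('scene'); cv2.imwrite('pics/c.png',cv2.resize(c['frame'][90:310,140:360,::-1],(600,600),interpolation=cv2.INTER_CUBIC))
E
```

```text
10.425 [ 0.518 -0.162  0.24 ] [-0.07 -1.21 -0.23]
```

View pics/c.png

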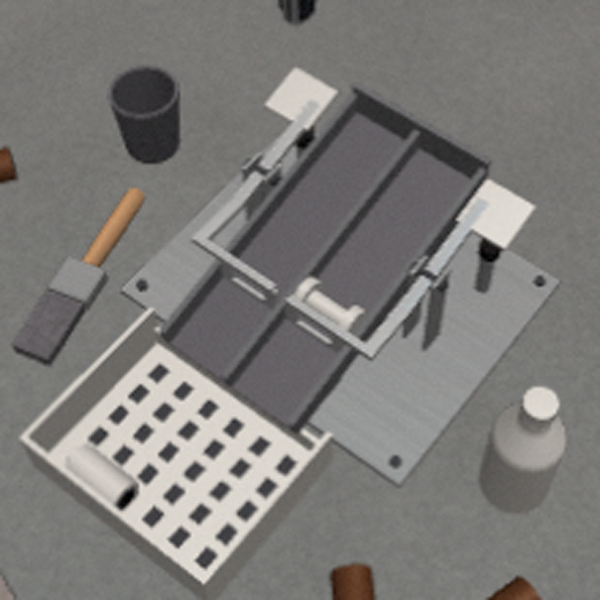

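Both gates are shut at crop (235,265) and (330,325). The sleeve rests in the basket, the spool is in place, and the bottle, beaker and brush have not moved.

```bash
python3 -c "
from rig import bot
bot.sign_off()"
```

```text
the job is handed in; nothing more can be done
```

The sleeve is in the basket, and I handed the job in at about 10.5 s on the robot's clock, against the 32 s limit. The sleeve was in the right lane, so I pressed the right pad down about 33 mm with the closed fingertips, at about 4–5 N. I held it until the sleeve had rolled into the basket, then let the lever up slowly and backed off to a TCP height of 0.24 m.

The last picture showed:
- **Gates:** both are shut.
- **Parts:** the sleeve is in the basket, and the spool is still waiting behind its gate.
- **Surroundings:** the bottle, beaker and brush have not moved.

The wrist force was back to noise level (about 1 N). No check failed. First contact came about 4 mm lower than I had predicted from the nominal dimensions, well within what I had allowed for.

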